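# Press and slide a grater plate under its leaf spring

### The job

Fit the grater plate into its white base using closed fingertips only: press it down hard onto the sprung bed and, keeping it pressed, slide it under the black bridge and the steel leaf spring until it is fully home against the end stop, then let go. Push only: do not lift the plate out of the base, and leave the ginger, the bowl and the spoon where they are.

Things in the scene. Friction and masses are not known exactly. Their poses are not given: they have to be found in the camera images.
- base: White grater base fixed to the counter, 270 x 92 mm: a straight channel 76 mm wide between two 28 mm high rails, open at its rear end (-x). Origin: centre of its underside, on the counter. x is the direction in which the plate is slid, z up. Bridge and end stop: see bridge, stop.
- bridge (a point): Middle of the underside of the rigid black bridge across the channel, 30 mm above the counter, at x = +51 mm of the base. The bridge is 12 mm long along x (x = +45 to +57 mm of the base), its top 40 mm high. The plate's leading edge, 34 mm high at rest, butts against it unless the plate is pressed down more than 4 mm.
- stop (a point): Middle of the top edge of the end stop's face, x = +115 mm of the base, 30 mm above the counter. The plate is home when its leading edge meets this face.
- bed (a joint): How far the teal bed in the channel is pressed down, m: 0 at rest (its top 20 mm above the counter) to 0.010 (bottomed). It stays level, is slippery (friction 0.2) and springs back: 4 N starts it moving, 7 N at 4 mm, 10 N at 7 mm, 12 N at 10 mm. It reaches along the channel from x = -130 to +110 mm of the base.
- leaf (a joint): Lift of the steel leaf spring, rad, 0 = hanging freely. 42 mm long, 50 mm wide, hinged on the bridge's far (+x) side, it droops to about 22 mm above the counter at its tip, near x = +97 mm of the base. The plate passing beneath lifts it (0.1 to 0.2 rad when the plate is in) and is dragged by it with a few newtons.
- insert: Grater plate, loose, 140 x 72 x 14 mm, 0.11 to 0.23 kg, aluminium with dark dots on its front half; lies lengthwise in the channel on the bed. Origin: centre of its underside, x to its leading edge (+70 mm), z up. Starts 20 mm above the counter, x = -50 to -25 mm of the base; home: x = +45 mm of the base and, let go, 16 mm above the counter (the bed holds it up against the bridge).
- step (a point): Top middle of the upright face of the orange thumb step on the plate's top, at x = -30 mm of the plate; 56 mm wide, 10 mm high. This face looks to -x, back along the slide, and is what a fingertip resting on the pad pushes on; ahead of it the step slopes down to the plate's top by x = -8 mm.
- pad (a point): Middle of the black rubber finger pad on top of the plate, behind the thumb step, at x = -50 mm of the plate: 36 mm along x by 62 mm. Its height is that of the plate's top (34 mm above the counter at the start).
- ginger: Bystander: ginger root, about 110 x 90 x 34 mm, on the counter. Origin near the middle of its underside.
- bowl: Bystander: small teal bowl, 90 mm across, 42 mm high. Origin: centre of its underside.
- spoon: Bystander: steel spoon, 160 mm long, lying on the counter along its x axis. Origin about mid-length.
There are look-alikes about, which are no part of the job. Leave any blue or turquoise look-alike of the insert alone.

How it is judged:
By the outcome, as a careful person would: the job done as asked, in the order asked, and still so for the second after the job is handed in, with the robot touching nothing.
It also fails if it takes over 40 s, if anything falls off the work surface, if the arm or the gripper's body presses on something with over 40 N, if the wrist force passes 120 N, or if a joint passes its speed limit or range.

### The arm

A 7-joint arm with a two-finger parallel gripper is mounted at the origin on the work surface. World frame = base frame: x ahead of the robot, y to its left, z up, the work surface at z = 0. Lengths are in m, angles in rad, forces in N, time in s.
With the tool pointing down it reaches from about 0.425 to 0.925 m from the base axis. Payload 6.8 kg.
Tool frame: the origin (TCP) lies between the finger pads; the fingertips stand r.tip_extent ahead of it and the grasp point (between the pads) lies 5 mm behind it (r.tip_extent is the distance from the TCP to the fingertips, in m); y points along the fingers, x is the direction in which the jaws open and shut, and the axes are right-handed (so a half turn about y gives the same grasp; the last joint's range is limited). The gripper opens to 85 mm and grips with 20 to 120 N. Pads are 22 mm wide; open, the fingers measure 114 mm over their backs; the gripper's body (76 mm by 85 mm) begins 54 mm behind the grasp point. The pads swing forward as they close: fully open they stand 13 mm farther back than shut.
Start: joints at [1.085, 0.477, 0.022, 1.555, -0.011, 1.109, -0.083], TCP at [0.249, -0.627, 0.245] pointing down, gripper open.
Joint ranges: [-2.96, 2.96], [-0.34, 2.1], [-1.41, 1.46], [0.24, 2.44], [-1.37, 4.51], [0.17, 1.92], [-2.96, 2.96]. Speed limits (rad/s): [2.39, 2.39, 3.14, 3.14, 3.14, 3.14, 3.14].

### API

Orientations are given as a rotation vector (axis times angle).
In Python, from bench import r gives the robot as it stands.
- The arm moves only by the tool send_rows, never from a script. Its argument "plan" is a list of rows, each a list of 5 numbers: the shift along the tool's x, y, z in cm, then the turn about the tool's y in degrees, then the opening, from 0 (shut) to 1 (fully open). In form: [[dx, dy, dz, spin, grip], ...]. A call has 1 to 12 rows; each row shifts and turns the commanded pose from where the row before left it, along the tool's axes as they then stand; what a row does not reach is not made up. A row lasts 1/8 s, in which the tool goes at most 62.5 mm and 10.7 degrees, less where a joint would pass 70% of its speed; a pose out of reach is approached as far as the arm can. A call is refused whole if a number of a shift passes 6.25 or a number of a turn 10.7, either way. A call with a gripper value outside its range is refused whole. The fingers move at their own pace and stop on an object; "force" is the grip in N (left out, the last holds). Time passes only in rows, so rows that do not move let the fingers close. It gives the time, the measured TCP pose, the force and the opening at its end, in the units of the state.
- r.get_obs(): the state, without advancing time (a new reading comes with each control period).
- r.grab_frame(name): name is "scene" or "top" or "wrist"; returns a dict with "image" (400x640x3 uint8, red, green, blue), "camera_matrix" (3x3 intrinsics, pixels), "D" ([k1, k2, p1, p2, k3] as OpenCV has them; the pictures are not rectified), "cam_to_world" (4x4, takes a point from camera to world coordinates). Camera axes: x right, y down, z forward; pixel columns grow to the right and rows downward; lengths in m; the calibration is good to about 2 mm. A picture is of the moment at which its call begins. There is no depth.
- r.hand_in(): hands the job in, once; it reports no verdict.
Trained networks look in the newest picture that a camera, given by its name, has taken for a name from the list of things; names that differ only in an ending like _2 or _b are one class to them, and where a whole thing is asked for, a point or a joint stands for the part that bears it (a point fixed in the world has none). Each returns a list of dicts, best first, with "p" (0 to 1); they miss things now and then, are a little off and sometimes report something else, mostly with a low value. They report only what shows in the picture. A call takes as long as a camera call. They do not tell look-alikes from the thing itself.
- r.recognise(camera, target): "rect" ([left, top, right, bottom] in pixels, round what is visible of it).
The state is a dict: "clock": time; "joints": joint angles; "qvel": joint speeds; "tau": joint torques, N m; "tcp_pos": TCP position; "orientation": TCP orientation; "contact_force": force on the tool from outside, world axes, zero at the start; "moment": the same for the moment, N m; "grip_width": finger opening in m.
Only numpy, scipy, OpenCV 4.12 (cv2) and the standard library are available. Lean on these libraries where they do the work, as an engineer would, in place of code of your own. Each camera call takes 0.05 s, during which the arm holds its last target.

## Working session

There is one attempt and no reset: what is moved stays moved. The work goes in short steps, Python scripts to look and compute and a tool call to move; the robot and the scene stay as the last step left them, time stands still between calls to the robot, and variables do not carry over. Pictures are saved under pics/ and viewed, and the job is handed in when it is done.

Besides the shell and the picture viewer there is one more tool, called after "Request:" as name(argument=value, ...) on one line, values as JSON. send_rows: Moves the arm, as the interface text tells. Its arguments: {"type":"object","properties":{"plan":{"type":"array","items":{"type":"array","items":{"type":"number"}}},"force":{"type":"number"}},"required":["plan"]}

```bash
ls; mkdir -p pics
python3 - <<'E'
from bench import r
import cv2
o=r.get_obs(); print(o); print(r.tip_extent)
for n in ["scene","top","wrist"]:
    f=r.grab_frame(n); cv2.imwrite(f"pics/{n}0.png",f["image"][:,:,::-1])
    print(n,f["camera_matrix"],f["D"],f["cam_to_world"])
    for t in ["base","insert","step","pad","bridge","ginger","bowl","spoon"]:
        print(t,[(round(d["p"],2),[int(v) for v in d["rect"]]) for d in r.recognise(n,t)])
E
```

```text
pics
{'clock': 0.0, 'joints': array([ 1.08490086,  0.47777667,  0.02230185,  1.55647323, -0.01148698,
        1.10926276, -0.08308037]), 'qvel': array([-0.00023396,  0.00088085,  0.00032973, -0.00117829,  0.00076161,
       -0.00166465,  0.00196076]), 'tau': array([-9.32926099e-06, -5.96441674e+01,  1.60841670e+00, -2.81189561e+01,
        1.27169615e-02,  9.37143923e-03,  2.29093740e-05]), 'tcp_pos': array([ 0.24878576, -0.62686969,  0.24433146]), 'orientation': array([-1.36367883,  0.92765542, -0.92509862]), 'contact_force': array([ 0.68553567, -0.12125945, -0.09976842]), 'moment': array([ 0.03354768, -0.03065008,  0.00400451]), 'grip_width': 0.08574841590622698}
0.014
scene [[451.41068868   0.         331.5206479 ]
 [  0.         451.41068868 205.1785772 ]
 [  0.           0.           1.        ]] [-0.05120273  0.          0.          0.          0.        ] [[ 0.34623001  0.74065144 -0.57581266  1.22900983]
 [ 0.93795908 -0.26091565  0.22837642 -0.27863129]
 [ 0.01890879 -0.61915949 -0.78503757  0.97366299]
 [ 0.          0.          0.          1.        ]]
base [(0.72, [305, 1
[... 1417 characters left out ...]
[(0.7, [275, 155, 331, 282]), (0.55, [281, 197, 324, 269])]
ginger [(0.87, [206, 201, 248, 251]), (0.63, [284, 171, 311, 196])]
bowl [(0.63, [343, 138, 386, 180])]
spoon [(0.63, [353, 210, 395, 282]), (0.32, [270, 157, 330, 284])]
wrist [[357.80816836   0.         317.39287067]
 [  0.         357.80816836 197.24510441]
 [  0.           0.           1.        ]] [-0.00385948  0.          0.          0.          0.        ] [[ 0.36817838 -0.88457244 -0.286315    0.32216821]
 [-0.92975447 -0.35066495 -0.11220837 -0.59777858]
 [-0.0011442   0.30751534 -0.95154243  0.37211761]
 [ 0.          0.          0.          1.        ]]
base []
insert []
step []
pad []
bridge []
ginger []
bowl []
spoon []
```

View pics.

View pics/scene0.png

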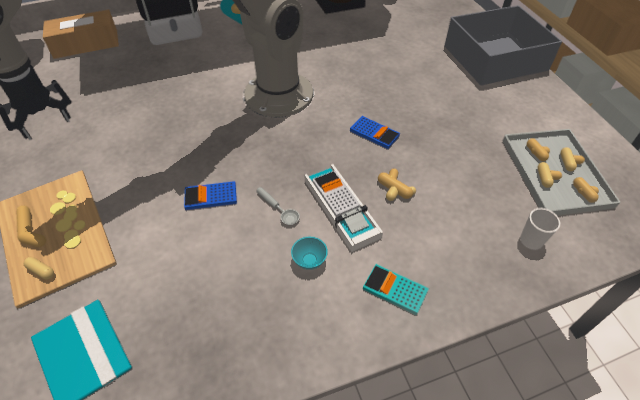

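View pics/top0.png

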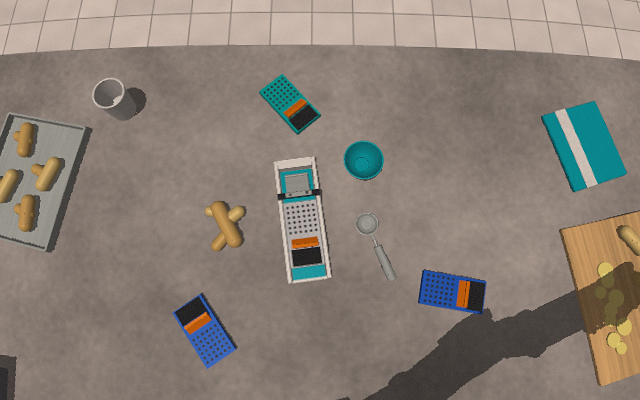

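Run:
```python
import cv2,numpy as np
a=cv2.imread("pics/scene0.png")[150:270,280:440]; b=cv2.imread("pics/top0.png")[145:295,245:405]
cv2.imwrite("pics/crop1.png",cv2.resize(a,None,fx=5,fy=5,interpolation=cv2.INTER_CUBIC))
cv2.imwrite("pics/crop2.png",cv2.resize(b,None,fx=4,fy=4,interpolation=cv2.INTER_CUBIC))
```

```text
(no output)
```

View pics/crop1.png

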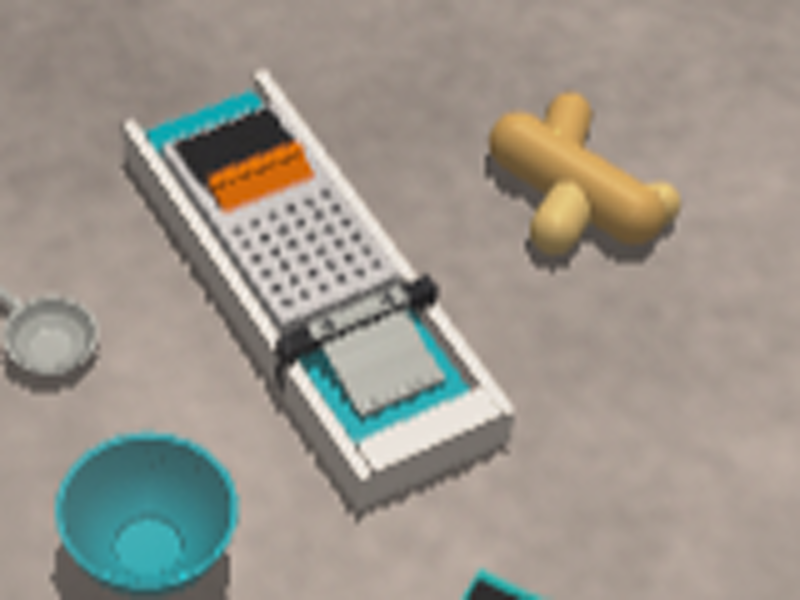

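View pics/crop2.png

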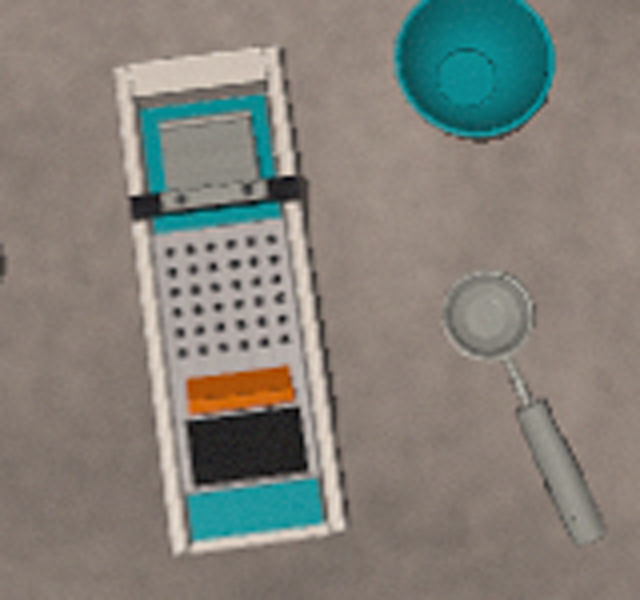

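```bash
cat > h.py <<'E'
from bench import r
import cv2,numpy as np
from scipy.spatial.transform import Rotation as R
def ray(f,px,z):
    K,D,T=[np.array(f[k]) for k in("camera_matrix","D","cam_to_world")]
    u=cv2.undistortPoints(np.array(px,float).reshape(-1,1,2),K,D).reshape(-1,2)
    d=np.c_[u,np.ones(len(u))]@T[:3,:3].T; o=T[:3,3]
    z=np.broadcast_to(z,len(u)); return o+d*((z-o[2])/d[:,2])[:,None]
def proj(f,P):
    K,D,T=[np.array(f[k]) for k in("camera_matrix","D","cam_to_world")]
    Ti=np.linalg.inv(T); rv=cv2.Rodrigues(Ti[:3,:3])[0]
    return cv2.projectPoints(np.array(P,float),rv,Ti[:3,3],K,D)[0].reshape(-1,2)
E
python3 - <<'E'
from h import *
np.set_printoptions(precision=4,suppress=True)
ft=r.grab_frame("top"); fs=r.grab_frame("scene")
# base rail-top corners: RL(-.135,+.046),RR,FL,FR
loc=np.array([[-.135,.046],[-.135,-.046],[.135,.046],[.135,-.046]])
pt=np.array([[175,545],[343,522],[114,70],[281,47]])/4+[245,145]
ps=np.array([[260,72],[128,122],[512,412],[358,478]])/5+[280,150]
def fit(W):
    c=loc-loc.mean(0); w=W[:,:2]-W[:,:2].mean(0)
    y=np.arctan2((c[:,0]*w[:,1]-c[:,1]*w[:,0]).sum(),(c*w).sum())
    rm=np.array([[np.cos(y),-np.sin(y)],[np.sin(y),np.cos(y)]])
    t=W[:,:2].mean(0)-rm@loc.mean(0); print(t,np.degrees(y),"res mm",(W[:,:2]-loc@rm.T-t).round(4).tolist()); return t,y,rm
for f,p in((ft,pt),(fs,ps)):
    print(ray(f,p,.028)); t,y,rm=fit(ray(f,p,.028))
    if f is ft:
        q=np.array([[222,231],[193,484],[308,470],[248,480]])/4+[245,145]
        print((ray(f,q,.034)[:,:2]-t)@rm)
        q=np.array([[245,373+32]])/4+[245,145]
        print((ray(f,q,.044)[:,:2]-t)@rm)
E
```

```text
[[ 0.3964  0.0486  0.028 ]
 [ 0.4092 -0.0396  0.028 ]
 [ 0.6564  0.0874  0.028 ]
 [ 0.6704 -0.0054  0.028 ]]
[0.5331 0.0227] 8.019526126069076 res mm [[0.0034, -0.0008], [0.0034, 0.002], [-0.004, 0.0003], [-0.0028, -0.0014]]
[[ 0.031  -0.0012]
 [-0.1017  0.0311]
 [-0.1023 -0.0297]
 [-0.1033  0.0023]]
[[-0.065  -0.0012]]
[[ 0.3958  0.0495  0.028 ]
 [ 0.4075 -0.0342  0.028 ]
 [ 0.6617  0.0885  0.028 ]
 [ 0.6726 -0.0007  0.028 ]]
[0.5344 0.0258] 7.736454310710624 res mm [[0.0013, -0.0037], [0.0007, 0.0038], [-0.0002, -0.001], [-0.0018, 0.0009]]
```

```bash
cat >> h.py <<'E'
BX,BY,YAW=.534,.024,np.radians(7.9)
def b2w(p):
    p=np.atleast_2d(np.array(p,float)); c,s=np.cos(YAW),np.sin(YAW)
    return np.c_[BX+c*p[:,0]-s*p[:,1],BY+s*p[:,0]+c*p[:,1],p[:,2]]
def w2b(w):
    w=np.atleast_2d(np.array(w,float))-[BX,BY,0]; c,s=np.cos(YAW),np.sin(YAW)
    return np.c_[c*w[:,0]+s*w[:,1],-s*w[:,0]+c*w[:,1],w[:,2]]
def overlay(cam,f,ix,iz,crop,sc,name):
    im=f["image"][:,:,::-1].copy(); x0,y0,x1,y1=crop
    im=cv2.resize(im[y0:y1,x0:x1],None,fx=sc,fy=sc,interpolation=cv2.INTER_CUBIC)
    def poly(P,col):
        q=((proj(f,b2w(P))-[x0,y0]+.5)*sc).astype(int); cv2.polylines(im,[q],True,col,1)
    for z,c in((.028,(0,0,255)),):
        poly([[-.135,.046,z],[.135,.046,z],[.135,-.046,z],[-.135,-.046,z]],c)
    poly([[.045,.046,.04],[.057,.046,.04],[.057,-.046,.04],[.045,-.046,.04]],(255,0,255))
    zt=iz+.014
    poly([[ix-.07,.036,zt],[ix+.07,.036,zt],[ix+.07,-.036,zt],[ix-.07,-.036,zt]],(0,255,0))
    poly([[ix-.068,.031,zt],[ix-.032,.031,zt],[ix-.032,-.031,zt],[ix-.068,-.031,zt]],(0,255,255))
    poly([[ix-.03,.028,zt+.01],[ix-.03,-.028,zt+.01]],(255,255,0))
    cv2.imwrite(name,im)
def rep(tx=None):
    o=r.get_obs(); M=R.from_rotvec(o["orientation"]).as_matrix(); np.set_printoptions(precision=4,suppress=True)
    print("t",o["clock"],"tcp",o["tcp_pos"],"base-frame tip",w2b(o["tcp_pos"]+.014*M[:,1])[0],"F",o["contact_force"],"g",o["grip_width"])
    return o,M
E
python3 - <<'E'
from h import *
o,M=rep(); print(M)
# wanted: y=down; tool z along +/- base x
for s in(1,-1):
    bx=np.array([np.cos(YAW),np.sin(YAW),0])*s; y=np.array([0,0,-1.]); x=np.cross(y,bx)
    W=np.c_[x,y,bx]; print(s,np.degrees(R.from_matrix(M.T@W).as_rotvec()))
goal=b2w([-.09,0,.12])[0]; print("goal tip",goal)
for n,c,s in(("top",(245,145,405,295),4),("scene",(290,155,400,265),5)):
    overlay(n,r.grab_frame(n),-.036,.02,c,s,f"pics/ov_{n}.png")
E
```

```text
t 1.45 tcp [ 0.249  -0.6275  0.2453] base-frame tip [-0.3719 -0.6061  0.2313] F [-0.5662  0.5826  0.5108] g 0.08567329486325599
[[ 0.3688  0.      0.9295]
 [-0.9295 -0.0001  0.3688]
 [ 0.0001 -1.     -0.    ]]
1 [ 0.0001 13.7434  0.0038]
-1 [   0.0056 -166.2566   -0.0002]
goal tip [0.4449 0.0116 0.12  ]
```

View pics/ov_top.png

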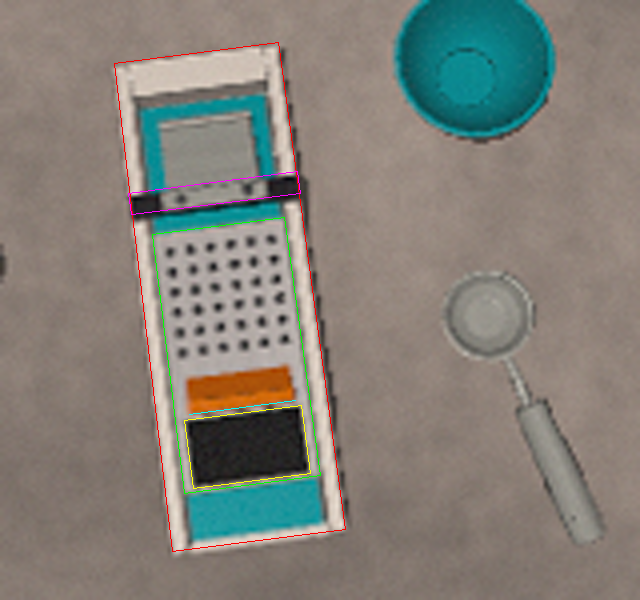

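View pics/ov_scene.png

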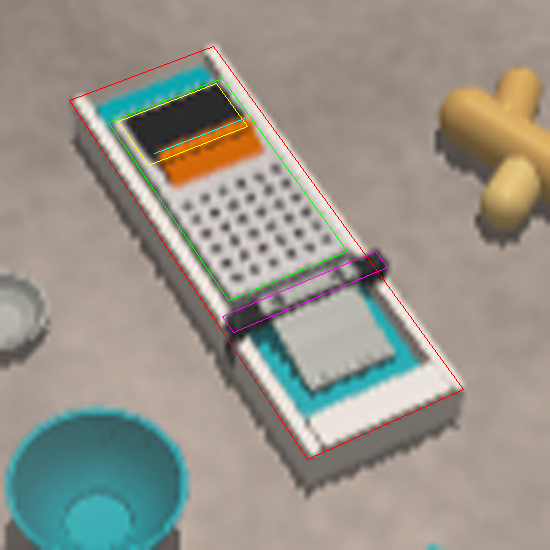

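Candidates for the plate (scene pixels): blue (210,195), blue (375,132), turquoise (395,290) and the aluminium one in the white base (335,195). The last one fits the description, and the overlay confirms it at base x ≈ -34 mm. The other three are look-alikes.

Request:
send_rows(plan=[[0,0,0,7,0],[0,0,0,6.7,0],[-2,0,5,0,0],[-2,0,5,0,0],[-2,0,5,0,0],[-2,0,5,0,0],[-5,0,1.5,0,0],[-5,0,1.5,0,0],[-5,0,1.5,0,0],[-5,0,1.5,0,0],[-5,0,1.5,0,0],[-5,0,1.5,0,0]], force=60)

```text
clock: 3.05
tcp_pos: [0.4839, -0.2093, 0.2456]
orientation: [-1.271, 1.106, -1.107]
contact_force: [-0.0, -1.0, 0.1]
grip_width: -0.0003
```

Request:
send_rows(plan=[[-5,0,0,0,0],[-5,0,0,0,0],[-5,0,0,0,0],[-5,0,0,0,0],[-2.6,0,0,0,0],[0,3,0,0,0],[0,3,0,0,0],[0,0,0,0,0],[0,0,0,0,0]])

```text
clock: 4.18
tcp_pos: [0.4531, 0.0129, 0.1863]
orientation: [-1.271, 1.106, -1.107]
contact_force: [-0.7, 0.0, 0.1]
grip_width: -0.0
```

Run:
```python
from h import *
o,M=rep(); print(M)
for n,c,s in(("top",(225,145,385,295),4),("scene",(270,105,430,265),3.7)):
    overlay(n,r.grab_frame(n),-.034,.02,c,s,f"pics/a_{n}.png")
f=r.grab_frame("wrist"); cv2.imwrite("pics/a_w.png",f["image"][:,:,::-1])
rep()
```

```text
t 4.175 tcp [0.4531 0.0129 0.1863] base-frame tip [-0.0816  0.0001  0.1723] F [-0.6542  0.0446  0.0945] g -3.3387057321304805e-05
[[ 0.138   0.0012  0.9904]
 [-0.9904  0.0001  0.138 ]
 [ 0.     -1.      0.0012]]
t 4.325 tcp [0.4533 0.0129 0.1865] base-frame tip [-0.0814  0.0001  0.1725] F [-0.26   -0.4232 -0.3335] g 0.00028576541401108935
```

View pics/a_w.png

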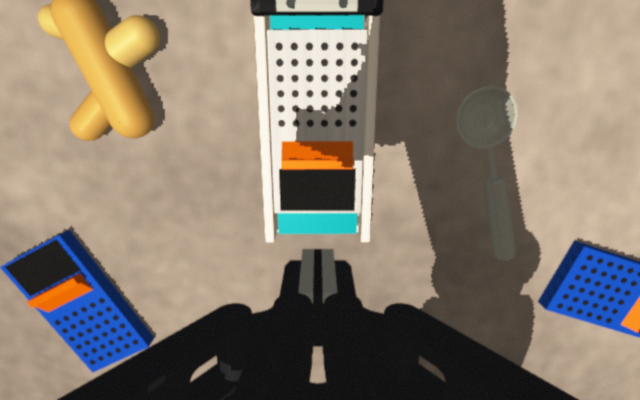

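View pics/a_scene.png

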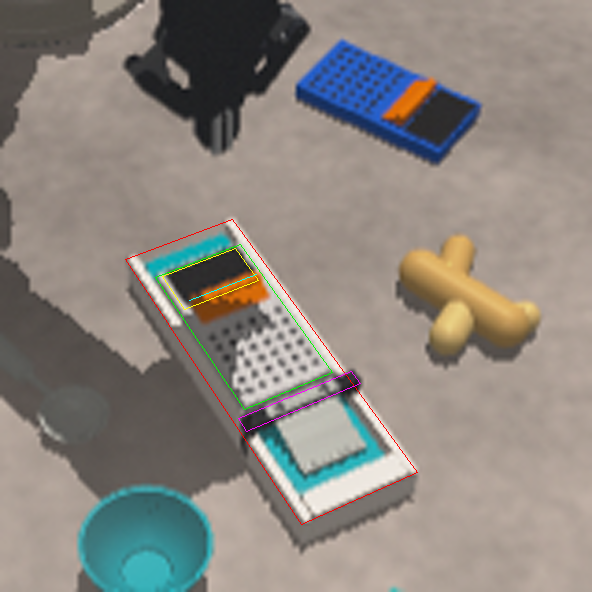

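The wrist view shows the gripper shut and centred on the channel (tips at about (317,250), pad from (279,170) to (356,211)). I'll measure the pad with this camera before descending.

Run:
```python
from h import *
f=r.grab_frame("wrist")
print(w2b(ray(f,[[279,170],[355,170],[280,211],[356,211]],.034)))
print("step top",w2b(ray(f,[[282,160],[354,160]],.044)))
print("rails rear",w2b(ray(f,[[265,242],[273,242],[361,242],[370,242]],.028)))
```

```text
[[-0.06971636  0.03171779  0.034     ]
 [-0.06971782 -0.02914486  0.034     ]
 [-0.10463429  0.0320405   0.034     ]
 [-0.10462818 -0.03108731  0.034     ]]
step top [[-0.05947802  0.02805135  0.044     ]
 [-0.05948079 -0.02706278  0.044     ]]
rails rear [[-0.13560716  0.04674418  0.028     ]
 [-0.1356048   0.03975617  0.028     ]
 [-0.13558974 -0.0370777   0.028     ]
 [-0.13558932 -0.04493469  0.028     ]]
```

Request:
send_rows(plan=[[0,4,0,0,0],[0,4,0,0,0],[0,3,0,0,0],[0,1.5,0,0,0],[0,0.5,0,0,0],[0,0,0,0,0]])

```text
clock: 5.12
tcp_pos: [0.4531, 0.0129, 0.0559]
orientation: [-1.271, 1.106, -1.107]
contact_force: [-0.4, -0.8, -0.8]
grip_width: -0.0001
```

Request:
send_rows(plan=[[0,0.5,0,0,0],[0,0.3,0,0,0],[0,0,0,0,0]])

```text
clock: 5.5
tcp_pos: [0.4529, 0.0128, 0.0475]
orientation: [-1.271, 1.106, -1.107]
contact_force: [0.8, 0.2, 1.4]
grip_width: -0.0002
```

Request:
send_rows(plan=[[0,0.3,0,0,0],[0,0.3,0,0,0],[0,0,0,0,0]])

```text
clock: 5.88
tcp_pos: [0.4529, 0.0128, 0.0414]
orientation: [-1.271, 1.106, -1.107]
contact_force: [-0.6, -0.5, 5.8]
grip_width: 0.0002
```

Run:
```python
from h import *
rep()
for n,c,s in(("top",(225,145,385,295),4),("scene",(290,155,400,265),5)):
    overlay(n,r.grab_frame(n),-.034,.014,c,s,f"pics/b_{n}.png")
f=r.grab_frame("wrist"); cv2.imwrite("pics/b_w.png",f["image"][:,:,::-1])
```

```text
t 5.875 tcp [0.4529 0.0128 0.0414] base-frame tip [-0.0819  0.0001  0.0274] F [-0.5809 -0.5174  5.8496] g 0.00018508672206895833
```

View pics/b_w.png

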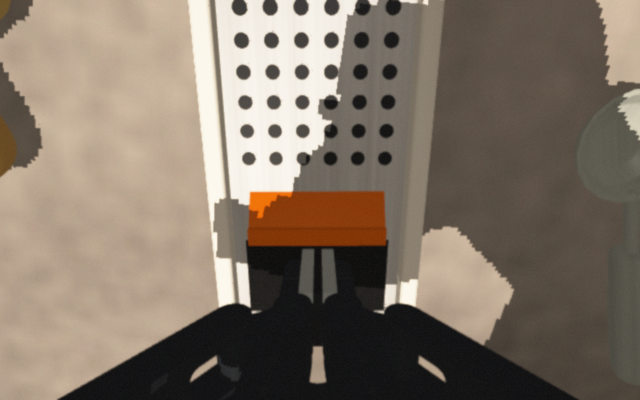

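View pics/b_scene.png

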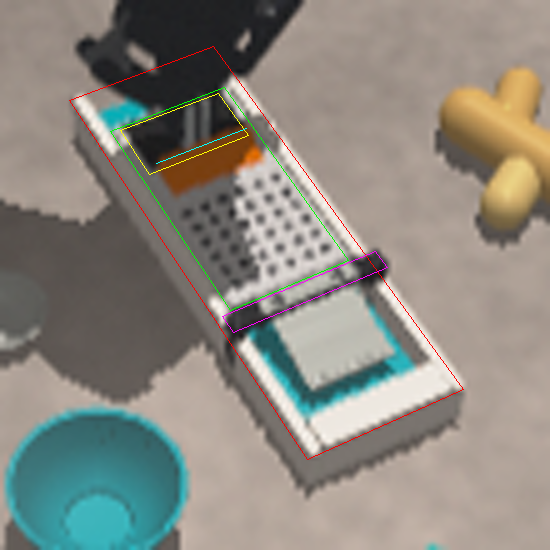

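The tips rest on the pad just behind the step (wrist view: step at (317,218), tips at (317,250)). The plate is about 6 mm down. I'll press to the bottom.

Request:
send_rows(plan=[[0,0.3,0,0,0],[0,0.2,0,0,0],[0,0,0,0,0]])

```text
clock: 6.4
tcp_pos: [0.4529, 0.0128, 0.0376]
orientation: [-1.271, 1.106, -1.107]
contact_force: [-4.7, -0.5, 24.3]
grip_width: 0.0001
```

Request:
send_rows(plan=[[0,0,0.4,0,0],[0,0,0.4,0,0],[0,0,0.4,0,0],[0,0,0,0,0]])

```text
clock: 6.9
tcp_pos: [0.4611, 0.0136, 0.0374]
orientation: [-1.278, 1.11, -1.105]
contact_force: [-14.7, -1.1, 36.9]
grip_width: 0.0002
```

Run:
```python
from h import *
o,M=rep(); print(M)
for n,c,s in(("top",(225,145,385,295),4),("scene",(290,155,400,265),5)):
    overlay(n,r.grab_frame(n),-.034,.010,c,s,f"pics/c_{n}.png")
f=r.grab_frame("wrist"); cv2.imwrite("pics/c_w.png",f["image"][:,:,::-1])
```

```text
t 6.9 tcp [0.4611 0.0136 0.0374] base-frame tip [-0.0737 -0.0003  0.0234] F [-14.7004  -1.0855  36.9366] g 0.0002174031374352643
[[ 0.1379 -0.0062  0.9904]
 [-0.9904 -0.0027  0.1379]
 [ 0.0018 -1.     -0.0065]]
```

View pics/c_w.png

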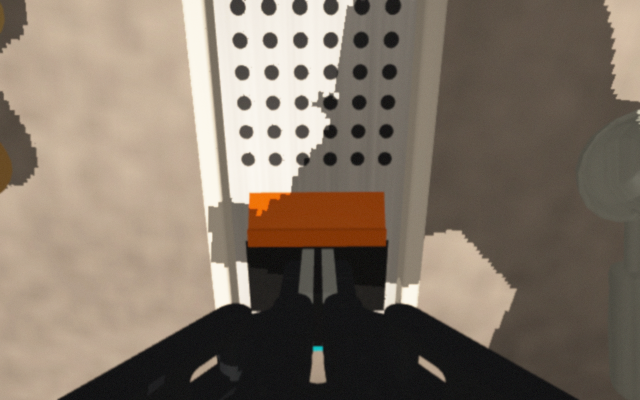

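View pics/c_scene.png

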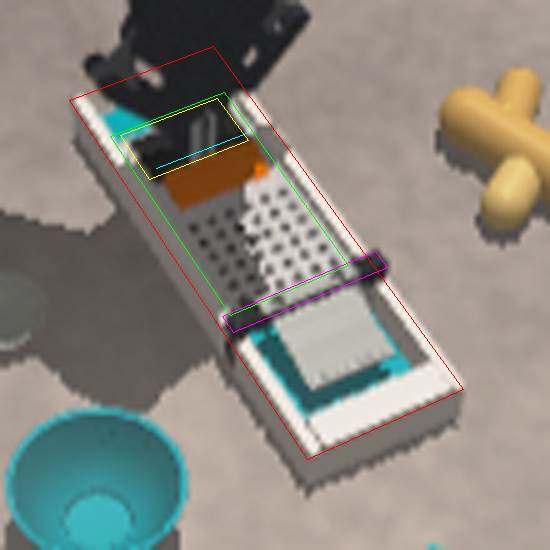

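The plate moves with the tips (same relative view), its edge is about to enter the bridge and the bed is bottomed. I'll ease the pressure slightly and keep sliding.

Request:
send_rows(plan=[[0,-0.05,0.3,0,0],[0,0,0.4,0,0],[0,0,0.4,0,0],[0,0,0.4,0,0]])

```text
clock: 7.55
tcp_pos: [0.4762, 0.0157, 0.0377]
orientation: [-1.277, 1.11, -1.105]
contact_force: [-12.7, -1.2, 30.8]
grip_width: -0.0001
```

Request:
send_rows(plan=[[0,-0.02,0.4,0,0],[0,0,0.4,0,0],[0,0,0.4,0,0],[0,0,0.4,0,0]])

```text
clock: 8.05
tcp_pos: [0.4925, 0.0181, 0.0378]
orientation: [-1.276, 1.11, -1.105]
contact_force: [-11.3, -1.6, 27.5]
grip_width: 0.0001
```

Run:
```python
from h import *
o,M=rep(); print(M)
overlay("scene",r.grab_frame("scene"),-.036+.039,.010,(290,155,400,265),5,f"pics/d_scene.png")
f=r.grab_frame("wrist"); cv2.imwrite("pics/d_w.png",f["image"][:,:,::-1])
```

```text
t 8.05 tcp [0.4925 0.0181 0.0378] base-frame tip [-0.042  -0.0002  0.0238] F [-11.3335  -1.5621  27.4755] g 0.000148193022121832
[[ 0.1379 -0.005   0.9904]
 [-0.9904 -0.0021  0.1379]
 [ 0.0013 -1.     -0.0052]]
```

View pics/d_w.png

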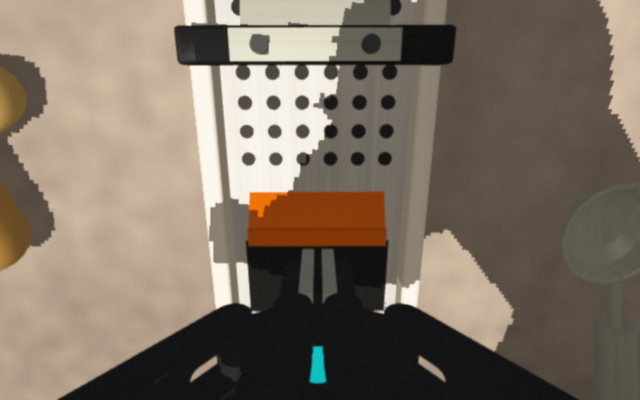

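View pics/d_scene.png

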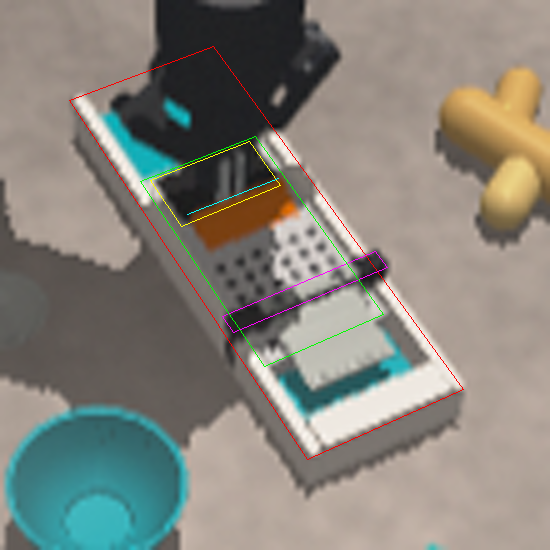

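The plate has gone under the bridge and is lifting the leaf. About 41 mm is left.

Request:
send_rows(plan=[[0,0,0.4,0,0],[0,0,0.4,0,0],[0,0,0.4,0,0],[0,0,0.4,0,0],[0,0,0.4,0,0]])

```text
clock: 8.78
tcp_pos: [0.5115, 0.0207, 0.0378]
orientation: [-1.278, 1.111, -1.105]
contact_force: [-14.9, -1.1, 31.4]
grip_width: -0.0002
```

Request:
send_rows(plan=[[0,0,0.4,0,0],[0,0,0.4,0,0],[0,0,0.4,0,0],[0,0,0.2,0,0]])

```text
clock: 9.28
tcp_pos: [0.5258, 0.0227, 0.0379]
orientation: [-1.277, 1.11, -1.105]
contact_force: [-13.9, -0.9, 27.6]
grip_width: -0.0
```

Run:
```python
from h import *
o,M=rep(); print(M)
overlay("scene",r.grab_frame("scene"),-.036+.082+o["tcp_pos"][0]*0+w2b(o["tcp_pos"])[0][0],.010,(290,155,400,265),5,f"pics/e_scene.png")
f=r.grab_frame("wrist"); cv2.imwrite("pics/e_w.png",f["image"][:,:,::-1])
```

```text
t 9.275 tcp [0.5258 0.0227 0.0379] base-frame tip [-0.0084 -0.0002  0.0239] F [-13.8937  -0.9291  27.5756] g -4.619780138301779e-06
[[ 0.1378 -0.006   0.9904]
 [-0.9905 -0.0022  0.1378]
 [ 0.0014 -1.     -0.0062]]
```

View pics/e_w.png

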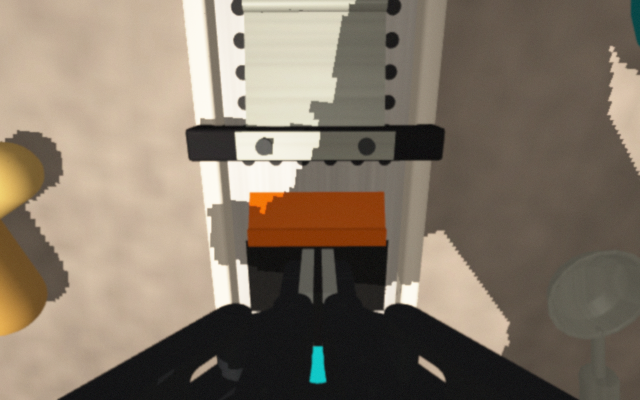

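View pics/e_scene.png

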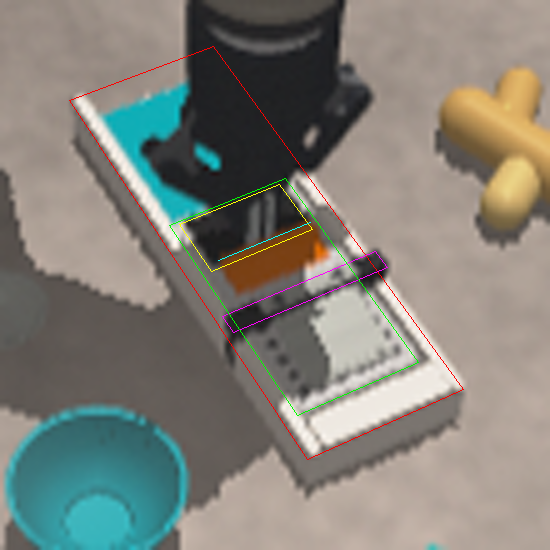

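Request:
send_rows(plan=[[0,0,0.3,0,0],[0,0,0.3,0,0],[0,0,0,0,0]])

```text
clock: 9.75
tcp_pos: [0.5322, 0.0236, 0.0379]
orientation: [-1.276, 1.11, -1.105]
contact_force: [-11.5, -2.0, 25.4]
grip_width: -0.0004
```

Request:
send_rows(plan=[[0,0,0.2,0,0],[0,0,0,0,0]])

```text
clock: 10.0
tcp_pos: [0.5323, 0.0236, 0.0379]
orientation: [-1.28, 1.112, -1.104]
contact_force: [-16.0, -1.7, 32.5]
grip_width: -0.0
```

Request:
send_rows(plan=[[0,0,0.2,0,0],[0,0,0.2,0,0],[0,0,0,0,0]])

```text
clock: 10.38
tcp_pos: [0.5325, 0.0237, 0.0378]
orientation: [-1.286, 1.117, -1.101]
contact_force: [-26.2, -3.1, 44.5]
grip_width: -0.0001
```

Run:
```python
from h import *
o,M=rep(); print(M)
f=r.grab_frame("wrist"); cv2.imwrite("pics/f_w.png",f["image"][:,:,::-1])
f=r.grab_frame("scene"); overlay("scene",f,.045,.010,(290,155,400,265),5,f"pics/f_scene.png")
```

```text
t 10.375 tcp [0.5325 0.0237 0.0378] base-frame tip [-0.0017 -0.0001  0.0238] F [-26.1801  -3.1065  44.5247] g -8.381062931556244e-05
[[ 0.1378 -0.016   0.9903]
 [-0.9905 -0.0046  0.1378]
 [ 0.0023 -0.9999 -0.0164]]
```

View pics/f_w.png

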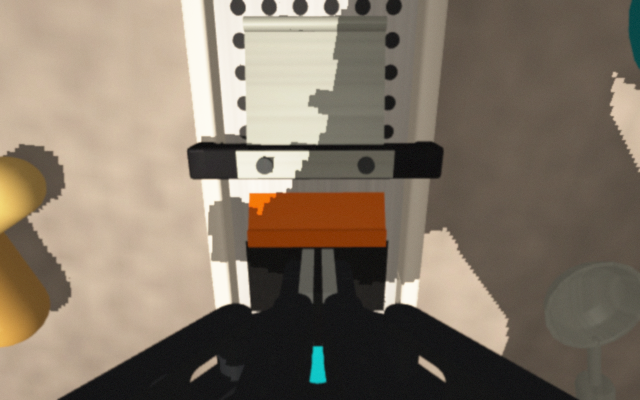

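View pics/f_scene.png

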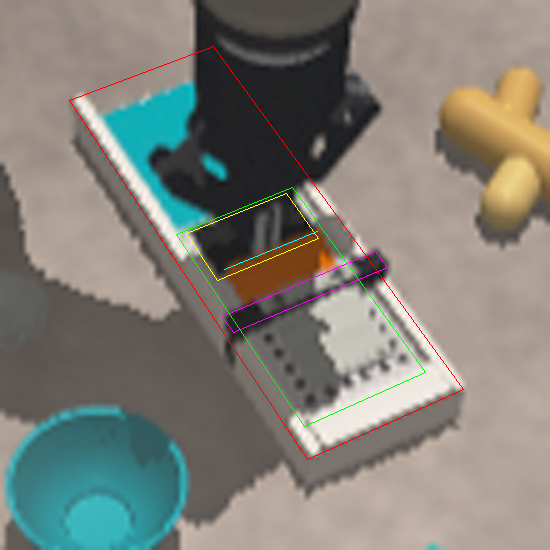

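There's a hard stop: the force rose 10 N with only 0.2 mm of motion at base x ≈ 45 mm. I'll relax the forward push without reversing it.

Request:
send_rows(plan=[[0,0,-0.3,0,0],[0,0,-0.3,0,0],[0,0,0,0,0]])

```text
clock: 10.85
tcp_pos: [0.5322, 0.0236, 0.0379]
orientation: [-1.276, 1.109, -1.106]
contact_force: [-10.5, -2.3, 23.4]
grip_width: 0.0003
```

Request:
send_rows(plan=[[0,-0.2,-0.1,0,0],[0,-0.2,-0.1,0,0],[0,0,0,0,0]])

```text
clock: 11.22
tcp_pos: [0.5321, 0.0237, 0.0409]
orientation: [-1.273, 1.107, -1.106]
contact_force: [-2.4, -2.2, 6.2]
grip_width: 0.0002
```

Request:
send_rows(plan=[[0,-0.2,0,0,0],[0,-0.3,0,0,0],[0,-0.5,0,0,0],[0,-1,0,0,0],[0,-3,0,0,0],[0,-4,0,0,0],[0,-5,-3,0,0],[0,0,-5,0,0],[0,0,0,0,0]])

```text
clock: 12.35
tcp_pos: [0.4501, 0.0121, 0.1816]
orientation: [-1.273, 1.107, -1.107]
contact_force: [0.1, -0.8, -0.6]
grip_width: -0.0
```

Run:
```python
from h import *
o,M=rep()
f=r.grab_frame("wrist"); cv2.imwrite("pics/g_w.png",f["image"][:,:,::-1])
overlay("wrist",f,.045,.016,(180,0,480,260),2.3,"pics/g_wo.png")
f=r.grab_frame("scene"); overlay("scene",f,.045,.016,(290,155,400,265),5,f"pics/g_scene.png")
cv2.imwrite("pics/g_full.png",f["image"][:,:,::-1])
```

```text
t 12.35 tcp [0.4501 0.0121 0.1816] base-frame tip [-0.0848 -0.0003  0.1676] F [ 0.1249 -0.7946 -0.5591] g -6.598354158411886e-06
```

View pics/g_w.png

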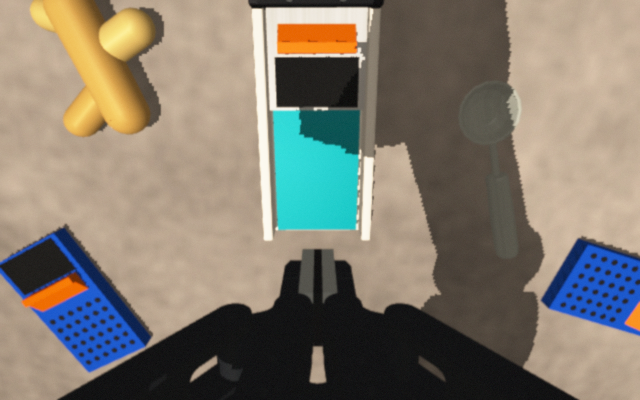

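View pics/g_wo.png

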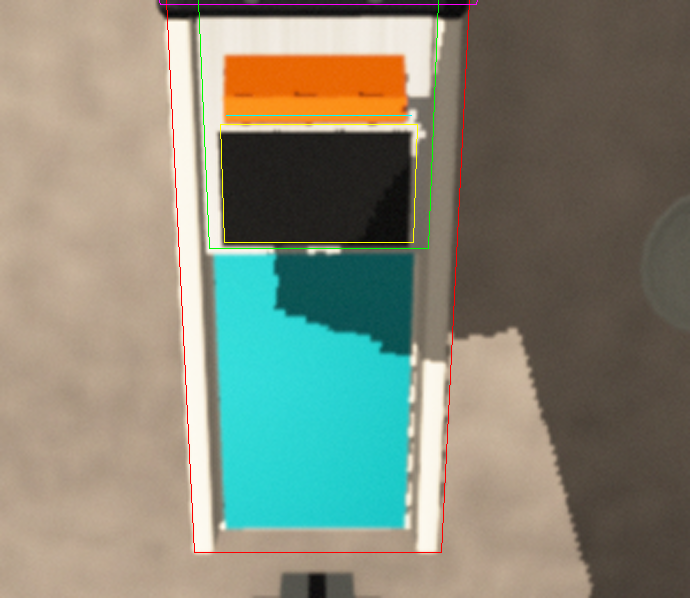

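View pics/g_scene.png

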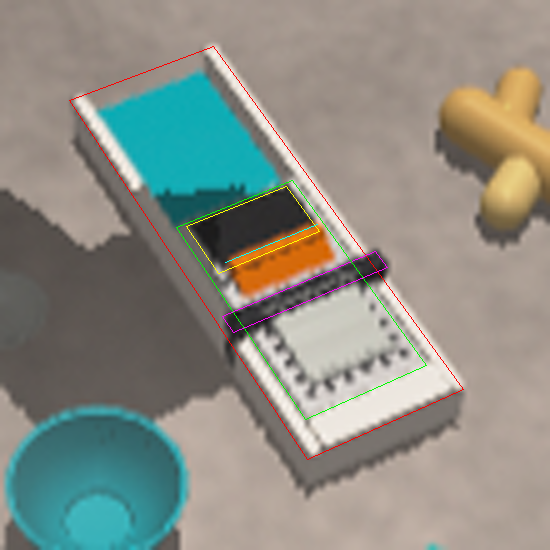

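View pics/g_full.png

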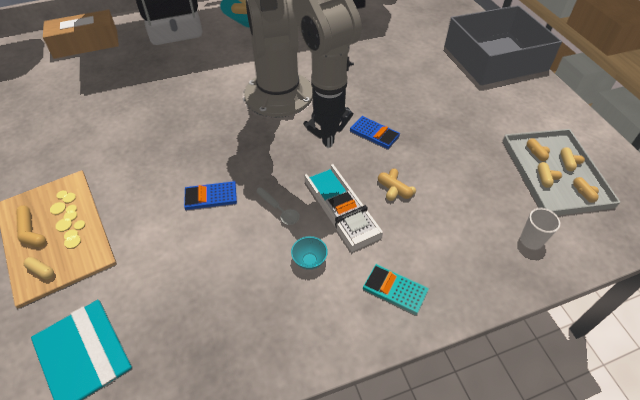

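Run:
```python
from h import *
f=r.grab_frame("top"); im=f["image"][:,:,::-1]
cv2.imwrite("pics/h1.png",cv2.resize(im[150:230,255:345],None,fx=7,fy=7,interpolation=cv2.INTER_CUBIC))
f=r.grab_frame("scene"); im=f["image"][:,:,::-1]
cv2.imwrite("pics/h2.png",cv2.resize(im[190:255,320:395],None,fx=9,fy=9,interpolation=cv2.INTER_CUBIC))
```

```text
(no output)
```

View pics/h1.png

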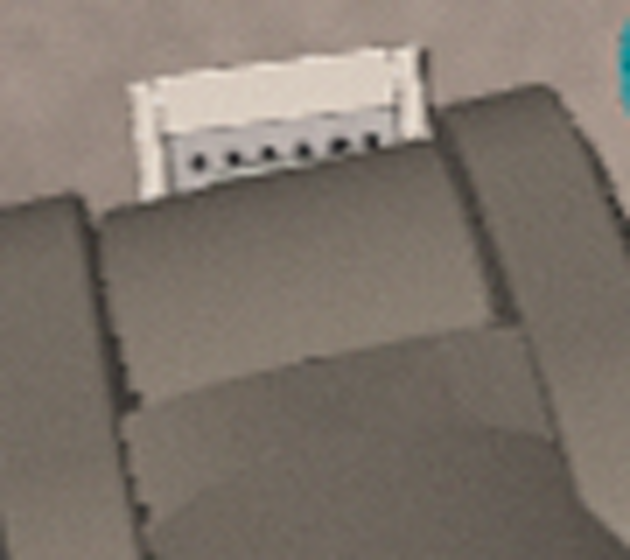

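View pics/h2.png

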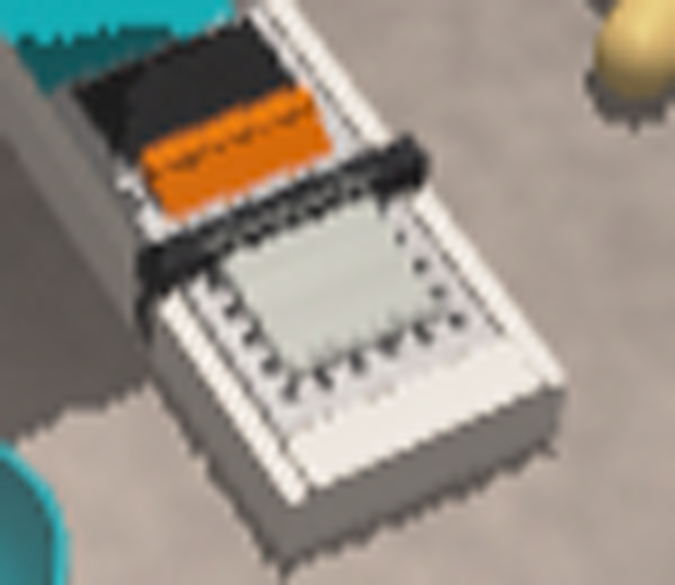

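The plate's edge meets the stop face with no gap (top crop at row ~120, scene crop at about (400,380)). The bridge holds the plate down, the leaf rests on it, and the arm is clear.

```bash
python3 -c "
from bench import r
print(r.hand_in())"
```

```text
the job is handed in; nothing more can be done
None
```

The grater plate is fully home against the end stop, and I've handed the job in; the report gives no verdict.

- **Press and slide:** With the gripper shut, I pressed the rubber pad until the bed bottomed at about 24 N. Keeping it pressed, I slid the plate about 81 mm under the bridge and the leaf spring. Friction on the pad carried much of the push, because the tips landed just behind the thumb step.
- **Stop:** At the end, 10 N more push moved the plate only 0.2 mm. The highest reading I saw was 26 N forward and 44.5 N down at the wrist.
- **Release:** I eased off the forward push and then lifted straight up. The force reading went back to about zero, and the clock was about 12.5 s at hand-in.

**Last checks:** The scene and top pictures show no visible gap at the stop, with the bridge holding the plate and the leaf resting on it. The outline of the home position (base x = +45 mm) fits to about 1–2 mm in the wrist and scene pictures, within the cameras' 2 mm calibration. Nothing else appears to have moved: the ginger, bowl, spoon and look-alikes look to be where they started. The spoon was in shadow in the last scene picture.

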